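# Draw the lens carrier out to its next detent

## Task

On the optical bench, move the lens on the telescoping carrier out to its next setting: press the yellow sprung button, draw the inner tube out and slide it until the button pops up in the next hole, then, without pressing the button, give the tube a gentle tug along its length (about 8 N) to prove it is locked, and let go. Never force the tube against the latch, keep the gripper off the lens and its black holder, and leave the other things on the bench as they are.

Things in the scene. Friction and masses are not known exactly. Their poses are not given: they have to be found in the camera images.
- outer_tube: Fixed aluminium square tube, 40 x 40 mm, level on a black stand, upper face 90 mm above the table. Origin at table height below the centre of the rear hole; z up, +y along the tube towards its open mouth (the way the inner tube is drawn out), x across. It spans y = -140 to +100 mm. The black stand plate, 12 mm high, spans y = -140 to +110 mm, x = -45 to +45 mm.
- rear_hole (a point): Centre of the rear square hole, on the outer tube's upper face, 15.5 mm wide; axes as outer_tube. The face has two steel index plates 4 mm thick, each with such a hole and a 9 mm slot along its middle. The front hole lies 34 to 46 mm further out along +y: its plate is screwed down differently for each set-up, so feel for it. Screw heads 3 mm high at x = +-15 mm.
- inner_tube (a joint): How far the inner tube is drawn out, m: 0 with the button in the rear hole, growing outwards, 0.034 to 0.046 in the front hole, end stop at 0.058. Inner tube, lens and button weigh about 0.5 kg together and slide with about 2 N of friction, plus 1 to 2 N while the button rubs under the plate.
- button (a joint): How far the yellow button is pressed, m: 0 up (popped into a hole), 0.006 fully down. Beyond 0.004 its shoulder is under the plate and the tube can slide; between the holes the plate keeps it down at about 0.004 with no finger on it, and it springs up by itself on reaching a hole. The spring pushes up with 4 N when up, 8 N fully down.
- button_top (a point): Centre of the upper face of the button's yellow cap, 112 mm above the table when up. The cap is 18 x 18 mm and 15 mm high, square to the tube, 7 mm above the plate when up, 1 mm when fully down. It travels with the inner tube; z up.
- catch: The button's yellow square shoulder below the cap, 14 x 14 x 6 mm, in a hole with 0.75 mm of play on each side. It latches the tube and takes the force when the tube is pushed or pulled with the button up. Origin as outer_tube's when the tube is in; axes the same.
- tube_grip (a point): Centre of the ribbed hand grip (40 mm long) on the inner tube's axis, 69 mm above the table, 137 mm outward of the button's axis. The inner tube is dark, 32 mm wide (34 over the ribs), 30 mm high. At the start 65 mm of it stand bare between mouth and lens holder, with free room on both sides; the stand plate ends 27 mm inward of this point.
- lens_holder: Black lens holder on the outer end of the inner tube: a 40 mm block and a ring 64 mm across, 28 mm long in all, with a glass lens; axis 69 mm above the table, top 101 mm. It begins 28 mm outward of tube_grip. Origin and axes as catch. The gripper must not touch it.
- test_lens: Another lens on a round black foot 68 mm across, 102 mm high, loose, standing at least 50 mm beyond the drawn-out lens holder. Origin under its foot. Leave it alone.
- hex_driver: Orange-handled driver, 170 mm long, lying beside the stand. Leave it alone.
- lens_cap: Black lens cap, 52 mm across, 9 mm high, lying beside the stand. Leave it alone.
- dust_blower: Red dust blower standing upright, 56 mm across, 100 mm high. Leave it alone.
- post_holder: Dark steel post holder, foot 44 mm across, 60 mm high. Leave it alone.
- solvent_jar: Amber jar with a white cap, 48 mm across, 75 mm high. Leave it alone.
- screw_tray: Blue tray 100 x 150 x 25 mm with three compartments. Leave it alone.
- optics_box: Grey box with a black lid, 77 x 77 x 40 mm. Leave it alone.

How it is judged (in metres and radians):
On the way, in this order (a step that is already met when the one before it is completed fails the run):
1. the button is pressed and the tube drawn off the rear hole (value of joint button above 0.003 m and value of joint inner_tube above 0.006 m), for 0.1 s.
2. the button has popped up in the front hole and the tube is loaded against it with more than 3.5 N for 0.2 s (value of joint button below 0.0015 m and value of joint inner_tube above 0.032 m and contact force between catch and outer_tube above 3.5 N), for 0.2 s.
At the end, for the whole second after the job is handed in: The button is up (pressed less than 1.5 mm) in the front hole (tube drawn out more than 32 mm) and the tube is at rest (value of joint button below 0.0015 m and value of joint inner_tube above 0.032 m and velocity of joint inner_tube between -0.01 and 0.01 m/s); the robot touches nothing.
It fails at once if the tube is forced against the latch with more than 30 N, or with more than 15 N once it is drawn out to the front hole (more than 32 mm) (contact force between catch and outer_tube above 30 N or (contact force between catch and outer_tube above 15 N and value of joint inner_tube above 0.032 m)).
It fails at once if the robot presses on the lens or its holder (more than 1 N) (contact force between any of the fingers, the arm and lens_holder above 1 N).
It fails at once if another thing on the bench is moved by more than 15 mm (distance of any of test_lens, hex_driver, lens_cap, dust_blower, post_holder, solvent_jar, screw_tray, optics_box from where it was at the start of the episode above 0.015 m).
It also fails if it takes over 58 s, if anything falls off the work surface, if the arm or the gripper's body presses on something with over 40 N, if the wrist force passes 120 N, or if a joint passes its speed limit or range.

## Robot

A 6-joint arm with a two-finger parallel gripper is mounted at the origin on the work surface. World frame = base frame: x ahead of the robot, y to its left, z up, the work surface at z = 0. Lengths are in m, angles in degrees, forces in N, time in s.
With the tool pointing down it reaches from about 0.35 to 0.875 m from the base axis. Payload 4.2 kg.
Tool frame: the origin (TCP) lies midway between the tips of the shut fingers; the grasp point (between the pads) lies 19 mm behind it; z points along the fingers, y is the line along which they close (so a half turn about z gives the same grasp; the last joint's range is limited). The gripper opens to 85 mm and grips with 20 to 120 N. Pads are 22 mm wide; open, the fingers measure 114 mm over their backs; the gripper's body (76 mm by 85 mm) begins 54 mm behind the grasp point. The pads swing forward as they close: fully open they stand 13 mm farther back than shut.
Start: joints at [78.873, 22.042, 0.453, 0, -68.411, -14.817], TCP at [0.273, 0.562, 0.231] pointing down, gripper open.
Joint ranges: [-179.83, 179.83], [-69.29, 118.12], [-61.27, 80.66], [-181.25, 117.63], [-171.15, -9.14], [-177.46, 177.46]. Speed limits (degrees/s): [159.86, 159.86, 180, 180, 180, 180].

## Interface

Orientations are given as a 3x3 rotation matrix whose columns are the frame's x, y, z axes.
In Python, from station import ctrl gives the robot as it stands. The module is installed in compiled form; this text tells all that it offers.
- The arm moves only by the shell command python3 -m handwheel 'ROWS' [FORCE]. ROWS is a JSON object whose one key "plan" holds one flat list of numbers, 7 for each row, row after row: the shift along the world's x, y, z in units of 50 mm (1.0 is 50 mm), then the turn, a rotation vector about the world's x, y, z in rad, then the closure, from -1 (fully open) to 1 (shut). In form: {"plan": [dx, dy, dz, ax, ay, az, fingers, dx, dy, dz, ax, ay, az, fingers, ...]}. A call has 1 to 12 rows; each row is the pose to reach, as a shift and turn from the pose commanded when the call began; what a row does not reach only later rows make up. A row lasts 1/8 s, in which the tool goes at most 62.5 mm and 10.7 degrees, less where a joint would pass 70% of its speed; a pose out of reach is approached as far as the arm can. A call with a gripper value outside its range is refused whole. The fingers move at their own pace and stop on an object; FORCE is the grip in N (left out, the last holds). Time passes only in rows, so rows that repeat a pose let the fingers close. It gives the time, the measured TCP pose, the force, the opening and the grip force at its end, in the units of the state.
- ctrl.observe(): the state, without advancing time (a new reading comes with each control period).
- ctrl.capture(name): name is "scene" or "top"; returns (picture, depth): 480x640x3 uint8, blue, green, red; 480x640 float32, m along the optical axis (not along the pixel's ray), 0 where there is no reading.
- ctrl.get_calibration(name): a dict with "fovy" (degrees; the focal length in pixels is half the picture's height over the tangent of half this angle, whatever the lens; pixels are square), "cx", "cy" (the principal point, pixels), "view" (4x4, takes a point from world to camera coordinates). Camera axes: x right, y up, looking along -z (the intrinsics and any distortion apply to the point x, -y, -z); pixel columns grow to the right and rows downward; lengths in m; the calibration is good to about 2 mm. A picture is of the moment at which its call begins. get_calibration takes no time and is no camera call.
- ctrl.hand_in(): hands the job in; it is judged then, once.
The state is a dict: "t": time; "qpos": joint angles; "joint_velocities": joint speeds; "joint_torque": joint torques, N m; "tool_pos": TCP position; "eef_rot": TCP orientation; "force": force on the tool from outside, world axes, zero at the start; "moment": the same for the moment, N m; "finger_gap": finger opening in m; "grip_force": force on a finger pad.
Only numpy, scipy, OpenCV 4.12 (cv2) and the standard library are available. Lean on these libraries where they do the work, as an engineer would, in place of code of your own. Each camera call takes 0.05 s, during which the arm holds its last target. There are 200 camera calls.

## Working session

There is one attempt and no reset: what is moved stays moved. The work goes in short steps, Python scripts to look and compute and a shell command to move; the robot and the scene stay as the last step left them, time stands still between calls to the robot, and variables do not carry over. Pictures are saved under pics/ and viewed, at most 10 in all, crops included, and the job is handed in when it is done.

```bash
mkdir -p pics
cat > h.py <<'E'
import numpy as np,cv2
from station import ctrl
def proj_setup(n):
    c=ctrl.get_calibration(n);f=240/np.tan(np.radians(c['fovy'])/2);return c,f,np.array(c['view'])
def cloud(n,d):
    c,f,V=proj_setup(n);v,u=np.mgrid[0:480,0:640]
    P=np.stack([(u-c['cx'])/f*d,-(v-c['cy'])/f*d,-d,np.ones_like(d)],-1)
    return (P@np.linalg.inv(V).T)[...,:3]
def ray(n,u,v,z):
    c,f,V=proj_setup(n);W=np.linalg.inv(V);o=W[:3,3];r=W[:3,:3]@np.array([(u-c['cx'])/f,-(v-c['cy'])/f,-1])
    return o+r*(z-o[2])/r[2]
E
python3 - <<'E'
from h import *
for n in ("scene","top"):
    im,d=ctrl.capture(n);cv2.imwrite(f"pics/{n}0.png",im);np.savez(f"{n}0.npz",im=im,d=d)
    c=ctrl.get_calibration(n);print({k:(np.round(v,3).tolist() if k=='view' else v) for k,v in c.items()})
print(ctrl.observe())
E
```

```text
{'fovy': 50.71258101406642, 'cx': 317.4767108245458, 'cy': 240.3940443515573, 'view': [[-0.257, 0.966, -0.012, 0.164], [-0.625, -0.157, 0.765, 0.299], [0.737, 0.204, 0.644, -1.657], [0.0, 0.0, 0.0, 1.0]]}
{'fovy': 45.610213924390045, 'cx': 324.72801940948773, 'cy': 234.49425058562608, 'view': [[-0.022, -1.0, -0.011, 0.013], [0.996, -0.023, 0.091, -0.587], [-0.091, -0.009, 0.996, -1.32], [0.0, 0.0, 0.0, 1.0]]}
{'t': 0.1, 'qpos': array([ 7.88734293e+01,  2.20861893e+01,  3.87567389e-01, -2.42150647e-02,
       -6.84062341e+01, -1.48159858e+01]), 'joint_velocities': array([-0.06583515, -0.1079121 ,  0.20657429, -0.03323496, -0.00336544,
       -0.09308874]), 'joint_torque': array([ 1.41921265e-05, -3.93317628e+01,  1.88932014e+01,  4.19789270e+00,
       -2.55581232e-03,  6.06532254e-06]), 'tool_pos': array([0.27319039, 0.56158144, 0.23033525]), 'eef_rot': array([[ 8.99164917e-01, -4.37609308e-01, -7.38741976e-04],
       [-4.37609923e-01, -8.99163276e-01, -1.71981762e-03],
       [ 8.83585449e-05,  1.86968049e-03, -9.99998248e-01]]), 'force': array([-0.12209521, -0.45663335, -0.04499841]), 'moment': array([-0.03894499, -0.0103793 ,  0.01926533]), 'grip_force': 0.0, 'finger_gap': 0.08544907299643957}
```

View pics/top0.png

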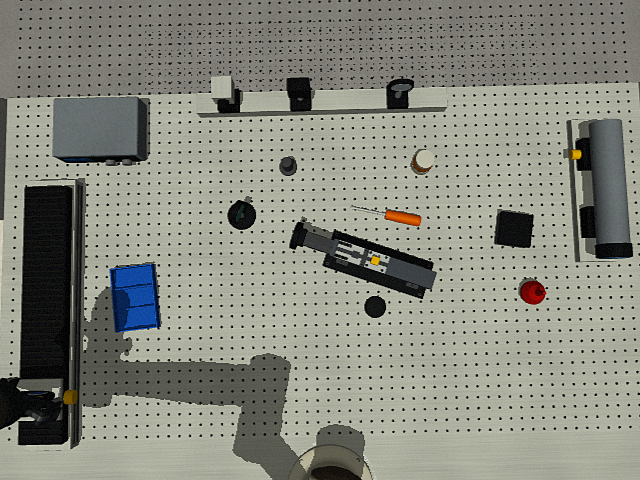

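View pics/scene0.png

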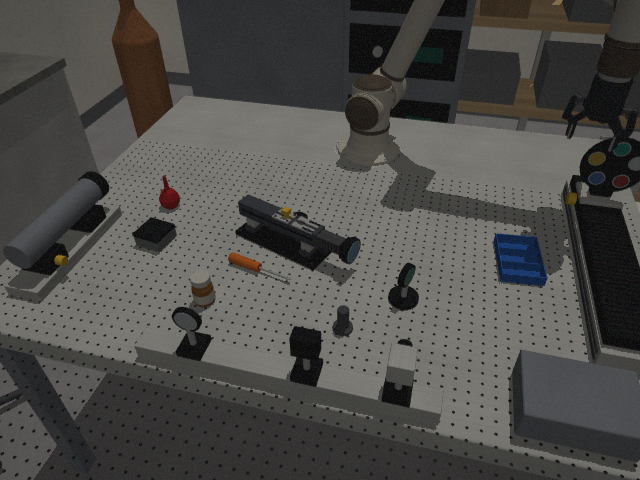

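The top view shows the rail running from its rear end at about (435,280) to the lens at (297,233), with the yellow button at about (375,261). The scene view confirms that the lens points away from the button, with the button at about (286,212). The driver, cap and test lens lie clear of the grip zone.

Run:
```python
from h import *
S={}
for n,box in (("top",(355,245,395,275)),("scene",(270,200,300,225))):
    z=np.load(f"{n}0.npz");im,d=z['im'],z['d'];hsv=cv2.cvtColor(im,cv2.COLOR_BGR2HSV)
    m=cv2.inRange(hsv,(20,120,80),(35,255,255));k=np.zeros_like(m);x0,y0,x1,y1=box;k[y0:y1,x0:x1]=255;m&=k
    P=cloud(n,d);q=P[(m>0)];q=q[q[:,2]>.105]
    print(n,"button cloud",len(q),q.mean(0).round(4),np.median(q,0).round(4),q.min(0).round(4),q.max(0).round(4)); S[n]=(P,d,q)
    v,u=np.nonzero(m); print(' px',u.mean(),v.mean(),ray(n,u.mean(),v.mean(),.112).round(4))
    b=np.median(q,0)
    # outer tube top / inner tube top
    near=(np.hypot(P[...,0]-b[0],P[...,1]-b[1])<.22)&(d>0)
    for lo,hi in ((.085,.096),(.079,.0865)):
        w=P[near&(P[...,2]>lo)&(P[...,2]<hi)][:,:2].astype(np.float32)
        r=cv2.minAreaRect(w);print(' ',lo,hi,len(w),np.round(r[0],4),np.round(r[1],4),round(r[2],2),'median z')
        vx,vy,x,y=cv2.fitLine(w,cv2.DIST_HUBER,0,1e-3,1e-3).ravel();print('  line',np.degrees(np.arctan2(vy,vx)),x,y)
```

```text
top button cloud 62 [ 0.5204 -0.1092  0.1111] [ 0.5206 -0.1096  0.1111] [ 0.5118 -0.119   0.1065] [ 0.5296 -0.0988  0.1183]
 px 374.7846153846154 260.1384615384615 [ 0.5203 -0.1093  0.112 ]
  0.085 0.096 1930 [ 0.526  -0.0819] [0.3345 0.0571] 68.76 median z
  line 70.43206 0.52078867 -0.10705638
  0.079 0.0865 739 [ 0.525  -0.0811] [0.3337 0.0603] 68.5 median z
  line 70.33618 0.54376054 -0.043701913
scene button cloud 45 [ 0.5218 -0.1097  0.1104] [ 0.5222 -0.1095  0.1107] [ 0.511  -0.1207  0.1051] [ 0.534  -0.1009  0.116 ]
 px 285.672131147541 210.95081967213116 [ 0.5287 -0.1072  0.112 ]
  0.085 0.096 1128 [ 0.5321 -0.0871] [0.3387 0.0564] 71.03 median z
  line 68.96683 0.53301185 -0.08798296
  0.079 0.0865 622 [ 0.535 -0.086] [0.336  0.0589] 71.51 median z
  line 73.36494 0.54658127 -0.0697271
```

Run:
```python
from h import *
for n in ("top","scene"):
    z=np.load(f"{n}0.npz");P=cloud(n,z['d']);b=np.array([.5208,-.1094]);a=np.radians(70.3)
    for it in range(6):
        e=np.array([np.cos(a),np.sin(a)]);l=np.array([e[1],-e[0]])
        r=P[...,:2]-b;s=r@e;t=r@l
        m=(abs(t)<.03)&(s>-.13)&(s<.09)&(P[...,2]>.083)&(P[...,2]<.096)&(z['d']>0)&(abs(s)>.0)
        S,T=s[m],t[m];bins=np.arange(-.13,.09,.01);c=[];x=[]
        for k in bins:
            w=T[(S>=k)&(S<k+.01)]
            if len(w)>8:c.append((np.percentile(w,3)+np.percentile(w,97))/2);x.append(k+.005)
        p=np.polyfit(x,c,1);a-=np.arctan(p[0])*.8
    print(n,np.degrees(a),p, 'widths',np.percentile(T,3),np.percentile(T,97))
    mm=(abs(t)<.012)&(s>.095)&(s<.2)&(z['d']>0)
    for k in np.arange(.09,.2,.01):
        w=mm&(s>=k)&(s<k+.01);print(round(k,3),w.sum(),np.median(P[...,2][w]).round(3),end='; ')
    # yaw by edges over whole body incl lens: centroid of inner tube points z~84
    w=(abs(t)<.03)&(s>.105)&(s<.155)&(P[...,2]>.07)&(P[...,2]<.09);print('\n inner lateral',np.percentile(t[w],[3,50,97]).round(4),w.sum())
```

```text
top 70.22453139240527 [ 3.15665343e-07 -5.84379363e-04] widths -0.019749267805172454 0.01849206333012495
0.09 23 0.09; 0.1 48 0.085; 0.11 47 0.084; 0.12 46 0.083; 0.13 47 0.084; 0.14 47 0.084; 0.15 47 0.084; 0.16 51 0.087; 0.17 50 0.089; 0.18 50 0.1; 0.19 17 0.1; 0.2 0 nan; 
 inner lateral [-0.0165 -0.0011  0.0146] 323
scene 70.16149003712589 [-1.83698890e-09  1.73014918e-03] widths -0.019697943464294123 0.020585773891160133
0.09 41 0.084; 0.1 76 0.012; 0.11 66 0.003; 0.12 62 0.002; 0.13 69 0.001; 0.14 77 0.002; 0.15 69 0.0; 0.16 68 -0.0; 0.17 60 -0.001; 0.18 79 0.001; 0.19 156 0.059; 0.2 0 nan; 
 inner lateral [-0.0148  0.0062  0.0171] 264
  return _methods._mean(a, axis=axis, dtype=dtype,
  ret = ret.dtype.type(ret / rcount)
```

```bash
python3 -m handwheel '{"plan":[4.96,-13.43,0,0,0,-1.4635,0, 4.96,-13.43,0,0,0,-1.4635,0, 4.96,-13.43,0,0,0,-1.4635,0, 4.96,-13.43,0,0,0,-1.4635,0, 4.96,-13.43,0,0,0,-1.4635,0, 4.96,-13.43,0,0,0,-1.4635,0, 4.96,-13.43,0,0,0,-1.4635,0, 4.96,-13.43,0,0,0,-1.4635,0, 4.96,-13.43,0,0,0,-1.4635,0, 4.96,-13.43,0,0,0,-1.4635,0, 4.96,-13.43,0,0,0,-1.4635,0, 4.96,-13.43,0,0,0,-1.4635,0]}' 30; python3 -c "
from station import ctrl;print(ctrl.observe())"
```

```text
t: 1.6
tool_pos: [0.5216, -0.1123, 0.2306]
eef_rot: [[-0.342, -0.94, -0.001], [-0.94, 0.342, -0.0], [0.001, 0.001, -1.0]]
force: [-0.2, 0.5, -0.4]
finger_gap: 0.0429
grip_force: 0.0
{'t': 1.6, 'qpos': array([ 5.27281667e+00,  1.32072688e+01, -1.23967391e+01, -1.73860206e-04,
       -6.44672191e+01, -2.52615153e+01]), 'joint_velocities': array([-23.36296771,  10.80934266,  14.40306671,  -0.53091135,
        -3.75355675,  24.17399085]), 'joint_torque': array([  0.58761444, -31.33991003,  17.95295656,   4.17879313,
         0.03543841,  -0.20260257]), 'tool_pos': array([ 0.52160615, -0.11233991,  0.23057777]), 'eef_rot': array([[-3.41835689e-01, -9.39758920e-01, -1.23813663e-03],
       [-9.39759588e-01,  3.41836079e-01, -1.11516291e-04],
       [ 5.28038199e-04,  1.12543052e-03, -9.99999227e-01]]), 'force': array([-0.17889793,  0.51990156, -0.42595394]), 'moment': array([0.02062967, 0.00756975, 0.02285979]), 'grip_force': 0.0, 'finger_gap': 0.042880159356858384}
```

```bash
python3 -m handwheel '{"plan":[0,0,-0.6,0,0,0,0, 0,0,-1.2,0,0,0,0, 0,0,-1.8,0,0,0,0, 0,0,-2.1,0,0,0,0, 0,0,-2.1,0,0,0,0, 0,0,-2.1,0,0,0,0]}'
python3 - <<'E'
from h import *
im,d=ctrl.capture("scene");cv2.imwrite("pics/s1.png",cv2.resize(im[130:290,200:400],None,fx=4,fy=3.75))
E
```

```text
t: 2.35
tool_pos: [0.5223, -0.1094, 0.1274]
eef_rot: [[-0.338, -0.941, 0.002], [-0.941, 0.338, -0.0], [-0.001, -0.002, -1.0]]
force: [0.0, 0.3, 0.0]
finger_gap: 0.0428
grip_force: 0.0
```

View pics/s1.png

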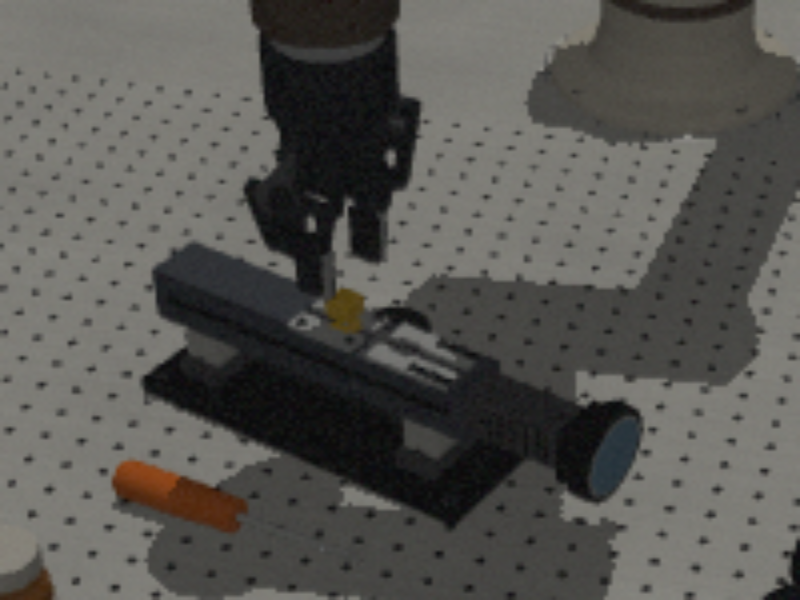

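The view shows the open fingers straddling the yellow button at about (345,310) in the crop, with nothing else in the way. I'll go down and grip.

```bash
python3 -m handwheel '{"plan":[0,0,-0.26,0,0,0,0, 0,0,-0.5,0,0,0,0, 0,0,-0.5,0,0,0,0, 0,0,-0.5,0,0,0,0]}'; python3 -m handwheel '{"plan":[0,0,0,0,0,0,0.5, 0,0,0,0,0,0,1, 0,0,0,0,0,0,1, 0,0,0,0,0,0,1, 0,0,0,0,0,0,1]}' 40
```

```text
t: 2.9
tool_pos: [0.5215, -0.1095, 0.1012]
eef_rot: [[-0.338, -0.941, -0.0], [-0.941, 0.338, -0.0], [0.0, 0.0, -1.0]]
force: [0.8, -0.2, -0.2]
finger_gap: 0.0426
grip_force: 0.0
t: 3.52
tool_pos: [0.521, -0.1094, 0.1014]
eef_rot: [[-0.339, -0.941, -0.001], [-0.941, 0.339, 0.0], [0.0, 0.001, -1.0]]
force: [-3.4, 2.3, 3.8]
finger_gap: 0.0161
grip_force: 43.6
```

```bash
python3 -m handwheel '{"plan":[0,0,-0.06,0,0,0,1, 0,0,-0.1,0,0,0,1, 0,0,-0.1,0,0,0,1, 0,0,-0.1,0,0,0,1]}'
```

```text
t: 4.03
tool_pos: [0.5211, -0.1094, 0.0966]
eef_rot: [[-0.339, -0.941, -0.001], [-0.941, 0.339, -0.0], [0.0, 0.001, -1.0]]
force: [-4.4, 2.2, 8.0]
finger_gap: 0.0168
grip_force: 44.0
```

```bash
python3 -m handwheel '{"plan":[0.007,0.019,0,0,0,0,1, 0.014,0.038,0,0,0,0,1, 0.014,0.038,0,0,0,0,1]}'
```

```text
t: 4.4
tool_pos: [0.5215, -0.1082, 0.0966]
eef_rot: [[-0.338, -0.941, -0.001], [-0.941, 0.338, -0.001], [0.001, 0.001, -1.0]]
force: [-5.4, -0.5, 7.2]
finger_gap: 0.0167
grip_force: 44.0
```

```bash
python3 -m handwheel '{"plan":[0.007,0.019,0,0,0,0,1, 0.014,0.038,0,0,0,0,1, 0.02,0.056,0,0,0,0,1, 0.02,0.056,0,0,0,0,1]}'
```

```text
t: 4.9
tool_pos: [0.5225, -0.1054, 0.0966]
eef_rot: [[-0.338, -0.941, -0.002], [-0.941, 0.338, -0.001], [0.001, 0.001, -1.0]]
force: [-4.7, 0.1, 6.6]
finger_gap: 0.0161
grip_force: 44.0
```

```bash
python3 -m handwheel '{"plan":[0.014,0.038,0,0,0,0,1, 0.027,0.075,0,0,0,0,1, 0.041,0.113,0,0,0,0,1, 0.054,0.151,0,0,0,0,1, 0.068,0.188,0,0,0,0,1, 0.075,0.207,0,0,0,0,1, 0.075,0.207,0,0,0,0,1]}'
python3 - <<'E'
from h import *
im,d=ctrl.capture("scene");cv2.imwrite("pics/s2.png",cv2.resize(im[130:290,200:400],None,fx=4,fy=3.75))
E
```

```text
t: 5.78
tool_pos: [0.5262, -0.095, 0.0966]
eef_rot: [[-0.339, -0.941, -0.002], [-0.941, 0.339, -0.001], [0.001, 0.001, -1.0]]
force: [-5.1, 1.3, 7.4]
finger_gap: 0.0163
grip_force: 44.0
```

View pics/s2.png

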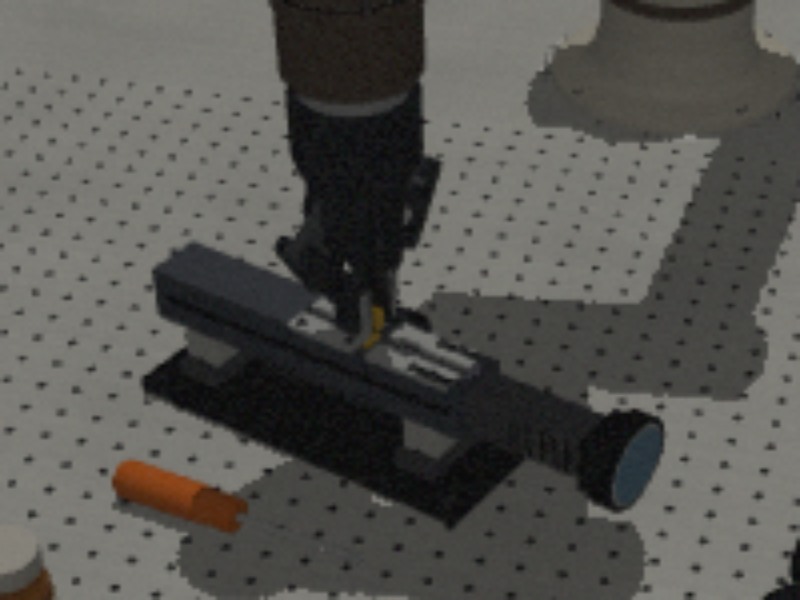

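Yes: the lens has moved out about 15 mm, and the cap at about (375,325) is past the rear hole. I'll release it and move to the tube grip.

```bash
python3 -m handwheel '{"plan":[0,0,0,0,0,0,0, 0,0,0,0,0,0,0, 0,0,0.5,0,0,0,-0.2, 0,0,1.3,0,0,0,-0.4, 0,0,2.1,0,0,0,-0.4, 0.444,1.235,2.1,0,0,0,-0.4, 0.889,2.471,2.1,0,0,0,-0.4, 0.889,2.471,2.1,0,0,0,-0.4, 0.889,2.471,2.1,0,0,0,-0.4, 0.889,2.471,2.1,0,0,0,-0.4]}' 40
python3 - <<'E'
from h import *
n="scene";im,d=ctrl.capture(n);cv2.imwrite("pics/s3.png",cv2.resize(im[130:290,200:400],None,fx=4,fy=3.75))
hsv=cv2.cvtColor(im,cv2.COLOR_BGR2HSV);m=cv2.inRange(hsv,(20,120,60),(35,255,255))
P=cloud(n,d);q=P[(m>0)];q=q[(abs(q[:,0]-.53)<.04)&(abs(q[:,1]+.09)<.05)&(q[:,2]>.098)];print(len(q),np.median(q,0),q[:,2].max())
E
```

```text
t: 7.08
tool_pos: [0.5709, 0.0281, 0.2011]
eef_rot: [[-0.34, -0.94, -0.001], [-0.94, 0.34, -0.0], [0.0, 0.0, -1.0]]
force: [0.0, 0.3, 0.0]
finger_gap: 0.0599
grip_force: 0.0
57 [ 0.52946658 -0.09491638  0.10589748] 0.11001935556457687
```

View pics/s3.png

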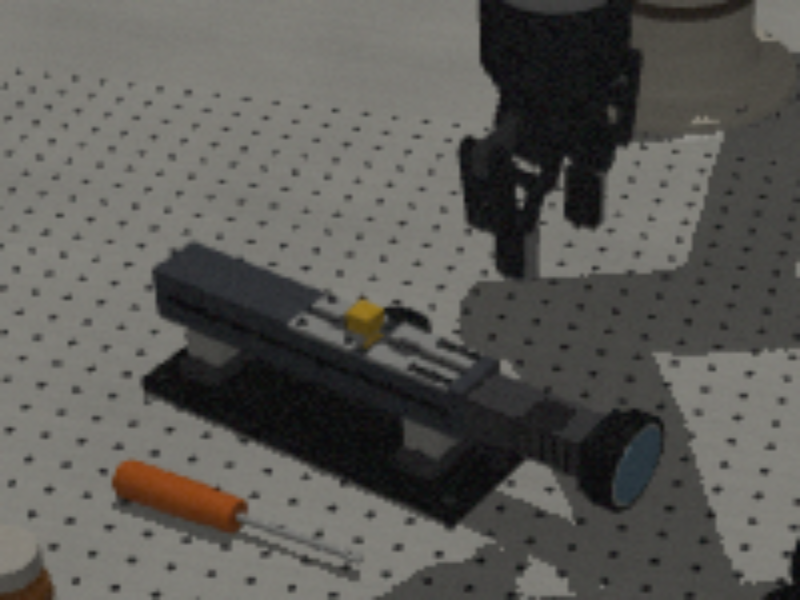

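The button sits low at (365,322), held down between the two holes, and the tube is out about 15 mm. The gripper is above the bare tube, so I can descend and grip.

```bash
python3 -m handwheel '{"plan":[0,0,-0.6,0,0,0,-0.4, 0,0,-1.2,0,0,0,-0.4, 0,0,-1.8,0,0,0,-0.4, 0,0,-2.3,0,0,0,-0.4, 0,0,-2.7,0,0,0,-0.4, 0,0,-3.04,0,0,0,-0.4, 0,0,-3.04,0,0,0,-0.4, 0,0,-3.04,0,0,0,-0.4]}'; python3 -m handwheel '{"plan":[0,0,0,0,0,0,0, 0,0,0,0,0,0,0.2, 0,0,0,0,0,0,1, 0,0,0,0,0,0,1, 0,0,0,0,0,0,1]}' 40
```

```text
t: 8.12
tool_pos: [0.5718, 0.0286, 0.0501]
eef_rot: [[-0.339, -0.941, 0.001], [-0.941, 0.339, 0.0], [-0.001, -0.001, -1.0]]
force: [0.1, 1.0, 0.5]
finger_gap: 0.0599
grip_force: 0.0
t: 8.75
tool_pos: [0.5705, 0.0293, 0.0501]
eef_rot: [[-0.339, -0.941, -0.001], [-0.941, 0.339, 0.0], [0.0, 0.001, -1.0]]
force: [-4.0, 2.3, 4.7]
finger_gap: 0.0318
grip_force: 41.6
```

```bash
python3 -m handwheel '{"plan":[0.014,0.038,0,0,0,0,1, 0.027,0.075,0,0,0,0,1, 0.041,0.113,0,0,0,0,1, 0.054,0.151,0,0,0,0,1, 0.068,0.188,0,0,0,0,1, 0.081,0.226,0,0,0,0,1, 0.095,0.264,0,0,0,0,1, 0.105,0.292,0,0,0,0,1, 0.105,0.292,0,0,0,0,1]}'
```

```text
t: 9.88
tool_pos: [0.5753, 0.0428, 0.05]
eef_rot: [[-0.339, -0.941, -0.003], [-0.941, 0.339, -0.001], [0.002, 0.002, -1.0]]
force: [-4.5, -2.9, 6.7]
finger_gap: 0.0316
grip_force: 41.6
```

```bash
python3 -m handwheel '{"plan":[0.007,0.019,0,0,0,0,1, 0.014,0.038,0,0,0,0,1, 0.02,0.056,0,0,0,0,1]}'; python3 -m handwheel '{"plan":[0.003,0.009,0,0,0,0,1, 0.007,0.019,0,0,0,0,1, 0.01,0.028,0,0,0,0,1, 0.014,0.038,0,0,0,0,1]}'
```

```text
t: 10.25
tool_pos: [0.5762, 0.0454, 0.0501]
eef_rot: [[-0.339, -0.941, -0.003], [-0.941, 0.339, -0.002], [0.002, 0.002, -1.0]]
force: [-4.6, -3.5, 7.3]
finger_gap: 0.0312
grip_force: 41.6
t: 10.75
tool_pos: [0.5769, 0.0473, 0.05]
eef_rot: [[-0.339, -0.941, -0.003], [-0.941, 0.339, -0.002], [0.002, 0.002, -1.0]]
force: [-4.3, -3.0, 6.0]
finger_gap: 0.0317
grip_force: 41.6
```

```bash
python3 -m handwheel '{"plan":[0.003,0.009,0,0,0,0,1, 0.007,0.019,0,0,0,0,1, 0.01,0.028,0,0,0,0,1, 0.014,0.038,0,0,0,0,1]}'
```

```text
t: 11.25
tool_pos: [0.5776, 0.0492, 0.0501]
eef_rot: [[-0.339, -0.941, -0.003], [-0.941, 0.339, -0.002], [0.002, 0.002, -1.0]]
force: [-5.0, -2.7, 6.3]
finger_gap: 0.0313
grip_force: 41.6
```

```bash
python3 -m handwheel '{"plan":[0.003,0.009,0,0,0,0,1, 0.007,0.019,0,0,0,0,1, 0.01,0.028,0,0,0,0,1]}'
```

```text
t: 11.62
tool_pos: [0.578, 0.0506, 0.0501]
eef_rot: [[-0.339, -0.941, -0.003], [-0.941, 0.339, -0.002], [0.002, 0.002, -1.0]]
force: [-4.8, -2.6, 6.3]
finger_gap: 0.0315
grip_force: 41.6
```

```bash
python3 -m handwheel '{"plan":[0.003,0.009,0,0,0,0,1, 0.007,0.019,0,0,0,0,1, 0.01,0.028,0,0,0,0,1]}'
```

```text
t: 12.0
tool_pos: [0.5785, 0.052, 0.0501]
eef_rot: [[-0.339, -0.941, -0.003], [-0.941, 0.339, -0.002], [0.002, 0.002, -1.0]]
force: [-4.8, -3.1, 5.9]
finger_gap: 0.0312
grip_force: 41.6
```

```bash
python3 -m handwheel '{"plan":[0.003,0.009,0,0,0,0,1, 0.007,0.019,0,0,0,0,1, 0.01,0.028,0,0,0,0,1]}'
```

```text
t: 12.38
tool_pos: [0.5791, 0.0534, 0.0501]
eef_rot: [[-0.339, -0.941, -0.003], [-0.941, 0.339, -0.002], [0.002, 0.002, -1.0]]
force: [-3.9, -2.7, 6.1]
finger_gap: 0.0316
grip_force: 41.6
```

```bash
python3 -m handwheel '{"plan":[0.003,0.009,0,0,0,0,1, 0.007,0.019,0,0,0,0,1, 0.01,0.028,0,0,0,0,1]}'
```

```text
t: 12.75
tool_pos: [0.5796, 0.0548, 0.0501]
eef_rot: [[-0.339, -0.941, -0.003], [-0.941, 0.339, -0.002], [0.002, 0.002, -1.0]]
force: [-4.8, -3.2, 7.0]
finger_gap: 0.0317
grip_force: 41.6
```

```bash
cat > b.py <<'E'
from h import *
o=[]
for n in ("scene","top"):
    im,d=ctrl.capture(n)
    hsv=cv2.cvtColor(im,cv2.COLOR_BGR2HSV);m=cv2.inRange(hsv,(20,120,60),(35,255,255))
    P=cloud(n,d);k=(m>0)&(abs(P[...,0]-.53)<.04)&(abs(P[...,1]+.08)<.06)&(P[...,2]>.088);q=P[k]
    print(n,len(q),np.median(q,0).round(4),np.percentile(q[:,2],[50,80,90]).round(4) if len(q) else '')
E
python3 -m handwheel '{"plan":[0.003,0.009,0,0,0,0,1, 0.007,0.019,0,0,0,0,1, 0.01,0.028,0,0,0,0,1]}';python3 b.py
```

```text
t: 13.12
tool_pos: [0.5801, 0.0564, 0.0501]
eef_rot: [[-0.339, -0.941, -0.002], [-0.941, 0.339, -0.001], [0.002, 0.002, -1.0]]
force: [-5.7, -0.6, 6.4]
finger_gap: 0.0316
grip_force: 41.6
scene 78 [ 0.5387 -0.068   0.1086] [0.1086 0.1115 0.1122]
top 67 [ 0.535  -0.0682  0.1111] [0.1111 0.1134 0.1142]
```

The pull force has dropped and the button is back at its raised height of 0.111 m, so it has popped up in the front hole. I'll load it gently.

```bash
python3 -m handwheel '{"plan":[0.003,0.009,0,0,0,0,1, 0.007,0.019,0,0,0,0,1, 0.01,0.028,0,0,0,0,1, 0.01,0.028,0,0,0,0,1]}'
```

```text
t: 13.72
tool_pos: [0.5808, 0.0582, 0.0501]
eef_rot: [[-0.339, -0.941, -0.002], [-0.941, 0.339, -0.001], [0.002, 0.002, -1.0]]
force: [-4.8, -0.7, 7.3]
finger_gap: 0.0316
grip_force: 41.6
```

```bash
python3 -m handwheel '{"plan":[0.003,0.009,0,0,0,0,1, 0.007,0.019,0,0,0,0,1, 0.007,0.019,0,0,0,0,1]}'
```

```text
t: 14.1
tool_pos: [0.5808, 0.0584, 0.0501]
eef_rot: [[-0.339, -0.941, -0.003], [-0.941, 0.339, -0.002], [0.003, 0.002, -1.0]]
force: [-4.8, -3.6, 6.2]
finger_gap: 0.0317
grip_force: 41.6
```

```bash
python3 -m handwheel '{"plan":[0.003,0.009,0,0,0,0,1, 0.008,0.022,0,0,0,0,1, 0.008,0.022,0,0,0,0,1, 0.008,0.022,0,0,0,0,1]}'
```

```text
t: 14.6
tool_pos: [0.5809, 0.0586, 0.05]
eef_rot: [[-0.339, -0.941, -0.004], [-0.941, 0.339, -0.003], [0.004, 0.003, -1.0]]
force: [-4.9, -6.3, 6.9]
finger_gap: 0.0317
grip_force: 41.7
```

```bash
python3 -m handwheel '{"plan":[0.003,0.009,0,0,0,0,1, 0.0055,0.015,0,0,0,0,1, 0.0055,0.015,0,0,0,0,1, 0.0055,0.015,0,0,0,0,1, 0.0055,0.015,0,0,0,0,1, 0.0055,0.015,0,0,0,0,1]}'; python3 b.py
```

```text
t: 15.35
tool_pos: [0.5809, 0.0587, 0.05]
eef_rot: [[-0.339, -0.941, -0.005], [-0.941, 0.339, -0.004], [0.005, 0.003, -1.0]]
force: [-5.2, -7.7, 7.0]
finger_gap: 0.0315
grip_force: 41.8
scene 81 [ 0.5402 -0.0648  0.107 ] [0.107  0.1119 0.1127]
top 63 [ 0.5368 -0.0663  0.111 ] [0.111  0.1136 0.1154]
```

The button stays up with about 6.6 N on the latch for more than 0.5 s, so it's locked. I'll ease off, let go and withdraw.

```bash
python3 -m handwheel '{"plan":[-0.007,-0.02,0,0,0,0,1, -0.014,-0.04,0,0,0,0,1, -0.014,-0.04,0,0,0,0,1]}'; python3 -m handwheel '{"plan":[-0.014,-0.04,0,0,0,0,0.1, 0,0,0,0,0,0,-0.1, 0,0,0,0,0,0,-0.4, 0,0,0,0,0,0,-0.4, 0,0,0.4,0,0,0,-0.4, 0,0,1,0,0,0,-0.4, 0,0,1.8,0,0,0,-0.4, 0,0,2.6,0,0,0,-0.4, 0,0,3.4,0,0,0,-0.4, 0,0,3.4,0,0,0,-0.4, 0,0,3.4,0,0,0,-0.4, 0,0,3.4,0,0,0,-0.4]}'; python3 b.py
python3 - <<'E'
from h import *
im,d=ctrl.capture("scene");cv2.imwrite("pics/s4.png",cv2.resize(im[130:290,200:400],None,fx=4,fy=3.75))
E
```

```text
t: 15.82
tool_pos: [0.5809, 0.0584, 0.0501]
eef_rot: [[-0.339, -0.941, -0.003], [-0.941, 0.339, -0.001], [0.002, 0.002, -1.0]]
force: [-4.6, -1.5, 6.6]
finger_gap: 0.0317
grip_force: 41.6
t: 17.32
tool_pos: [0.5815, 0.0593, 0.2178]
eef_rot: [[-0.339, -0.941, -0.003], [-0.941, 0.339, -0.001], [0.002, 0.002, -1.0]]
force: [-0.2, -0.5, -0.2]
finger_gap: 0.0601
grip_force: 0.0
scene 79 [ 0.5402 -0.0656  0.1084] [0.1084 0.1118 0.1124]
top 64 [ 0.5351 -0.0663  0.1118] [0.1118 0.1141 0.1146]
```

View pics/s4.png

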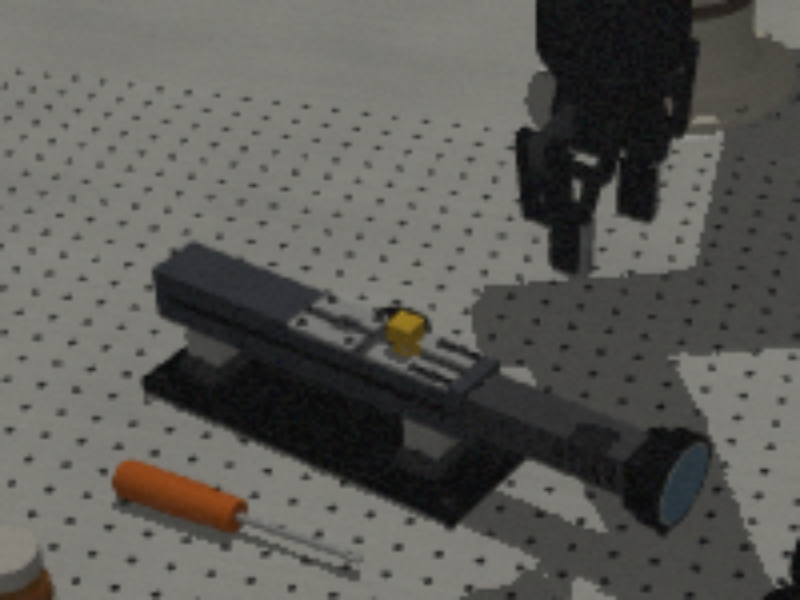

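The button is up in the front hole at about (406,332), with its shoulder visible and the lens drawn out. The gripper is clear of everything.

```bash
python3 -c "
from station import ctrl;print(ctrl.hand_in())"
```

```text
the job is handed in; nothing more can be done
None
```

The lens is out at its next setting: the tube is drawn out about 45 mm, the button is up in the front hole, the tug held with an estimated 6.6 N on the latch, and the job was handed in at about 17.5 s with the gripper clear; no verdict was returned.

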